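# Fit the bean tube and hold the grinder's gate open at the dose marker

### The arm

A 6-joint arm with a two-finger parallel gripper is mounted at the origin on a cart in front of the work surface, level with it; the furniture and walls round the work are solid. World frame = base frame: x ahead of the robot, y to its left, z up, the work surface at z = 0. Lengths are in m, angles in degrees, forces in N, time in s.
With the tool pointing down it reaches from about 0.325 to 0.85 m from the base axis. Payload 15.5 kg.
Tool frame: the origin (TCP) lies midway between the tips of the shut fingers; the grasp point (between the pads) lies 19 mm behind it; z points along the fingers, y is the line along which they close (so a half turn about z gives the same grasp; the last joint's range is limited). The gripper opens to 91 mm and grips with 3 to 60 N. Pads are 32 mm wide; open, the fingers measure 118 mm over their backs; the gripper's body (76 mm by 178 mm) begins 60 mm behind the grasp point.
Start: joints at [-79.269, 28.281, 77.091, -0, 74.628, -5.472], TCP at [0.174, -0.6, 0.214] pointing down, gripper open.
Joint ranges: [-166.48, 166.48], [-47.26, 123.95], [12.59, 153.08], [-70.14, 250.14], [6.76, 159.57], [-176.63, 176.63]. Speed limits (degrees/s): [108.29, 108.29, 147.25, 172.46, 172.46, 172.46].

### API

Orientations are given as a 3x3 rotation matrix whose columns are the frame's x, y, z axes.
In Python, from bench import ctrl gives the robot as it stands. The module is installed in compiled form; this text tells all that it offers. Calls block until the motion is done:
- ctrl.goto(position, orientation): joint-space move of the TCP to a pose.
- ctrl.move_l(position, vel=0.15, ori=None, contact_N=None): straight line of the TCP; ori=None keeps the orientation; vel is the mean speed in m/s. With contact_N (N) it stops when the force on the tool has changed by that much, and returns True; else False.
- ctrl.movej(angles): joint-space move.
- ctrl.command_gripper(opening): opening from 0.0 (shut) to 1.0 (fully open); the grip force is fixed at half the most; returns when the fingers have stopped.
- ctrl.sleep(seconds).
- ctrl.ik(position, orientation): joint angles nearest the present ones, or None.
- ctrl.read_camera(name): name is "side" or "top"; returns the picture (400x640x3 uint8, blue, green, red); there is no depth.
- ctrl.camera_params(name): a dict with "fx", "fy", "cx", "cy" (pixels), "pose" (4x4, takes a point from camera to world coordinates). Camera axes: x right, y up, looking along -z (the intrinsics and any distortion apply to the point x, -y, -z); pixel columns grow to the right and rows downward; lengths in m; the calibration is good to about 2 mm. A picture is of the moment at which its call begins. camera_params takes no time and is no camera call.
A pose or a line that the arm cannot do raises ctrl.MotionError and nothing moves.
- ctrl.sign_off(): hands the job in; it is judged then, once.
Readings, each from a call of its own:
- ctrl.current_t(): time.
- ctrl.current_q(): joint angles.
- ctrl.current_dq(): joint speeds.
- ctrl.current_effort(): joint torques, N m.
- ctrl.current_tool_pos(): TCP position.
- ctrl.current_eef_rot(): TCP orientation.
- ctrl.current_contact_force(): force on the tool from outside, world axes, zero at the start.
- ctrl.current_wrist_torque(): the same for the moment, N m.
- ctrl.current_grip_width(): opening from 0.0 (shut) to 1.0 (fully open).
- ctrl.current_grasp_force(): force on a finger pad.
Only numpy, scipy, OpenCV 4.12 (cv2) and the standard library are available. Lean on these libraries where they do the work, as an engineer would, in place of code of your own. Each camera call takes 0.05 s, during which the arm holds its last target. There are 200 camera calls.

### The job

Get the bean grinder ready for a dose: first push the steel tube fully down onto the collar on top of the grinder and let go of it, then pull the spring-loaded gate out by its upright knob until the fin on the gate's side is in line with the rib on the dose marker beside it. The gate springs shut by itself, so finish while still holding the knob there. Keep the gate shut until the tube is on, and do not shift the marker or the other things on the worktop.

Things in the scene. Friction and masses are not known exactly. Their poses are not given: they have to be found in the camera images.
- tube: Loose straight steel tube, open at both ends (either end may go down), outside diameter 53 mm, bore 44 mm, 70 mm tall, 0.12 kg, standing upright on the worktop left of the grinder. Origin: centre of its lower end; z along its axis, upward.
- grinder: Bean grinder, fixed: a grey housing 80 x 110 x 60 mm high (x, y, z), and before its front (its own -x, roughly to the robot's right) a low grey deck 28 mm high, 90 mm wide, reaching to 165 mm in front of the origin. Origin: centre of the housing's underside; z up; x from the deck to the housing; yaw 1.5 to 1.95 rad. Wall cabinets hang low behind it: lift no more than needed.
- collar (a point): Foot of the steel collar (spigot) on the housing's flat top, on the collar's axis, 60 mm above the worktop, at grinder x = +10 mm; axes as the grinder. The collar is 40 mm in diameter and 20 mm tall, its top 6 mm taper to 30 mm. The tube is home when its lower end rests on the housing's top: tube origin at this point.
- gate_slide (a joint): Pull-out of the gate, a flat steel slide that comes out of the housing's front over the deck, along the grinder's -x. 0 shut (start), grows outward in m, stop at 0.075. A spring pulls it shut: 2.4 N at 0 and 80 N/m more, so about 6 N at 50 mm. Gate and marker are in line when gate_slide equals marker.
- gate: The gate; at its origin stands its upright black knob, to be pinched across from above: 20 mm along the pull (x), 14 mm across (y), 47 mm tall. Origin: centre of the knob's foot, 39 mm above the worktop (top at 86 mm), 92 mm in front of the grinder's origin when the gate is shut; axes as the grinder. The marker beside it rises to 46 mm: keep fingertips above 50 mm.
- gate_fin (a point): Tip of the steel fin, 3 mm thick, that sticks out sideways (the grinder's +y, the robot's side) from the gate at the knob's foot, 42 mm above the worktop; level with the knob's centre along x. Axes as the grinder. Moves with the gate.
- marker (a joint): Setting of the dose marker along the grinder's -x, in m: where the gate is to be pulled (28 to 55 mm, drawn afresh each time). Stiff: stays where it is unless pushed with 4 N.
- marker_rib (a point): Point on the steel rib, 3 mm thick, across the top of the dose marker, a black 14 mm block on the rail along the deck's +y side, nearer the robot (36 mm from the middle), rib top 45.5 mm above the worktop. Axes as the grinder. The target: the gate's fin has the same x as this rib.
- tea_tin: Bystander, to be left alone: large round tin with a yellow lid, 129 mm across, 135 tall, at the back left. Origin: centre of its underside.
- mug: Bystander, to be left alone: white latte mug, 114 mm tall, at the front edge before the sink. Origin: centre of its underside.
- coffee_jar: Bystander, to be left alone: tall jar with a red lid, 82 mm across, 194 tall, back left. Origin: centre of its underside.
- tuna: Bystander, to be left alone: flat food tin, 87 mm across, 40 tall, left and near the robot. Origin: centre of its underside.
- shaker: Bystander, to be left alone: small shaker with a grey cap, 44 mm across, 90 tall, behind the grinder, left. Origin: centre of its underside.
- butter_tub: Bystander, to be left alone: low plastic tub, 96 x 137 x 53 mm, behind the grinder. Origin: centre of its underside.
- tea_box: Bystander, to be left alone: cardboard box, 65 x 142 x 73 mm, at the front edge far right. Origin: centre of its underside.

How it is judged (in metres and radians):
On the way, in this order (a step that is already met when the one before it is completed fails the run):
1. the tube is fully down on the collar and let go, the gate still shut (z of tube in the frame of collar between -0.004 and 0.004 m and horizontal distance between tube and collar below 0.004 m and angle between tube's own z axis and vertical below 0.06 rad and contact force between the fingers and tube below 0.2 N and value of joint gate_slide below 0.012 m), for 0.2 s.
2. the gate is held by its knob, in line with the dose marker (x of gate_fin in the frame of marker_rib between -0.005 and 0.005 m and contact force between the fingers and gate above 1 N), for 0.2 s.
At the end, for the whole second after the job is handed in: The untouched tube stands home on the collar (within 4 mm in height and sideways, upright within 0.06 rad); the fingers hold the gate's knob (over 1 N) with its fin within 5 mm of the marker's rib along the pull; the marker is where it was (6 mm) (all of step 2 and z of tube in the frame of collar between -0.004 and 0.004 m and horizontal distance between tube and collar below 0.004 m and angle between tube's own z axis and vertical below 0.06 rad and contact force between each of the fingers, gate and tube below 0.2 N and distance of marker_rib from where it was at the start of the episode below 0.006 m); the arm keeps its last pose, push and grip.
It fails at once if the gate is pulled more than 12 mm open before the tube is down on the collar (value of joint gate_slide above 0.012 m and (z of tube in the frame of collar above 0.01 m or horizontal distance between tube and collar above 0.01 m)).
It fails at once if the dose marker is shifted by more than 6 mm (distance of marker_rib from where it was at the start of the episode above 0.006 m).
It fails at once if a bystander is moved by more than 25 mm (distance of any of tea_tin, mug, coffee_jar, tuna, shaker, butter_tub, tea_box from where it was at the start of the episode above 0.025 m).
It also fails if it takes over 48 s, if anything falls off the work surface, if the arm or the gripper's body presses on something with over 40 N, if the wrist force passes 120 N, or if a joint passes its speed limit or range.

## Working session

There is one attempt and no reset: what is moved stays moved. The work goes in short steps, each a Python script; the robot and the scene stay as the last script left them, time stands still between calls to the robot, and variables do not carry over. Pictures are saved under pics/ and viewed, at most 10 in all, crops included, and the job is handed in when it is done.

```bash
mkdir -p pics
python3 - <<'E'
from bench import ctrl
import cv2,numpy as np
for n in("side","top"):
    im=ctrl.read_camera(n);cv2.imwrite(f"pics/{n}0.png",im)
    p=ctrl.camera_params(n);print(n,{k:(np.round(v,4).tolist()) for k,v in p.items()})
print(ctrl.current_t(),ctrl.current_eef_rot())
E
```

```text
side {'fx': 367.651, 'fy': 367.651, 'cx': 317.9255, 'cy': 201.2913, 'pose': [[0.0439, 0.5645, -0.8242, -0.5649], [-0.999, 0.0259, -0.0355, -0.1274], [0.0013, 0.825, 0.5651, 0.8108], [0.0, 0.0, 0.0, 1.0]]}
top {'fx': 396.5127, 'fy': 396.5127, 'cx': 319.8763, 'cy': 202.9743, 'pose': [[-0.3972, 0.7929, -0.462, -0.2371], [-0.9177, -0.3475, 0.1926, 0.2295], [-0.0079, 0.5005, 0.8657, 1.5089], [0.0, 0.0, 0.0, 1.0]]}
0.1 [[ 9.60276091e-01  2.79051607e-01 -1.73802422e-04]
 [ 2.79051633e-01 -9.60275532e-01  1.04314750e-03]
 [ 1.24193773e-04 -1.05020946e-03 -9.99999441e-01]]
```

View pics/side0.png

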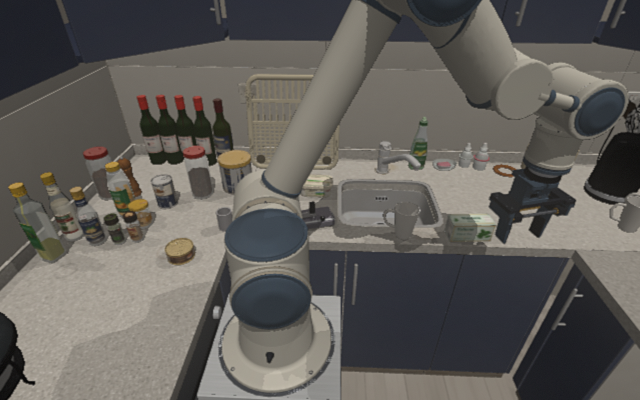

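View pics/top0.png

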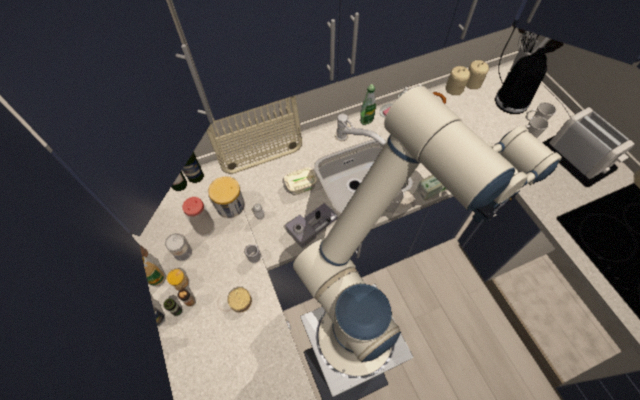

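Run:
```python
from bench import ctrl
import cv2,numpy as np
q=list(ctrl.current_q());q[0]=-105
ctrl.movej(q)
for n in("side","top"):
    im=np.mean([ctrl.read_camera(n).astype(float) for _ in range(6)],0).astype(np.uint8);cv2.imwrite(f"pics/{n}1.png",im)
s=cv2.imread("pics/side1.png");t=cv2.imread("pics/top1.png")
a=cv2.resize(s[160:260,200:360],None,fx=5,fy=5,interpolation=cv2.INTER_CUBIC)
b=cv2.resize(t[190:270,235:345],None,fx=7,fy=7,interpolation=cv2.INTER_CUBIC)
cv2.imwrite("pics/s1c.png",a);cv2.imwrite("pics/t1c.png",b);print(a.shape,b.shape,ctrl.current_t())
```

```text
(500, 800, 3) (560, 770, 3) 1.775
```

View pics/s1c.png

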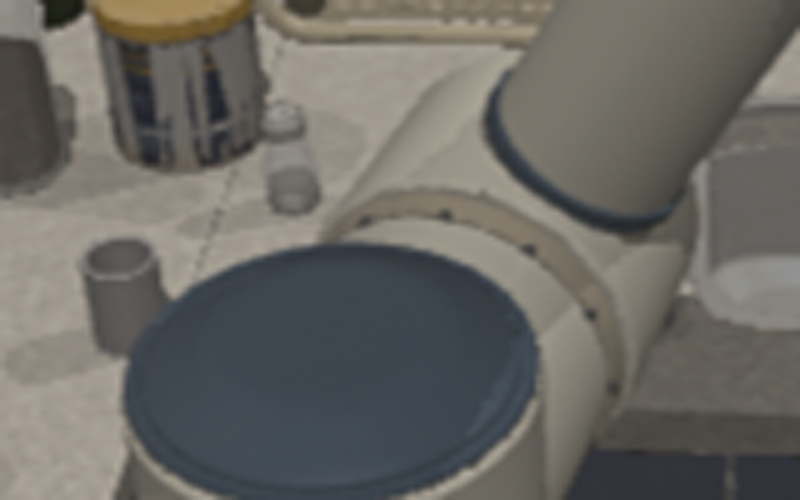

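View pics/t1c.png

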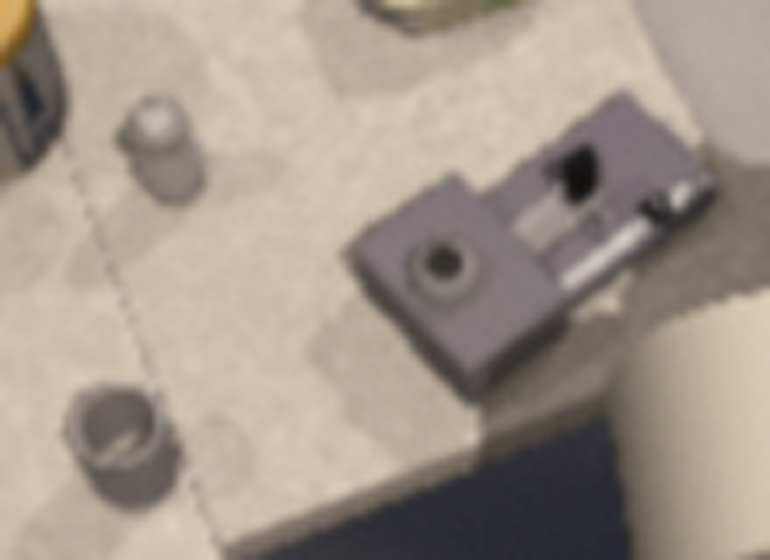

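```bash
cat > h.py <<'E'
import numpy as np,cv2
from bench import ctrl
def ray(n,uv):
    p=ctrl.camera_params(n);P=np.array(p["pose"])
    d=P[:3,:3]@np.array([(uv[0]-p["cx"])/p["fx"],-(uv[1]-p["cy"])/p["fy"],-1.]);return P[:3,3],d/np.linalg.norm(d)
def onz(n,uv,z):
    o,d=ray(n,uv);return o+d*(z-o[2])/d[2]
def tri(a,b):
    (o1,d1),(o2,d2)=ray("side",a),ray("top",b)
    s=np.linalg.lstsq(np.c_[d1,-d2],o2-o1,rcond=None)[0];A=o1+s[0]*d1;B=o2+s[1]*d2
    return (A+B)/2,np.linalg.norm(A-B)
def proj(n,X):
    p=ctrl.camera_params(n);c=np.linalg.inv(np.array(p["pose"]))@np.r_[X,1]
    return np.array([p["cx"]+p["fx"]*c[0]/-c[2],p["cy"]-p["fy"]*c[1]/-c[2]])
def down(yaw):  # yaw = world angle of tool y axis (closing line)
    y=np.array([np.cos(yaw),np.sin(yaw),0]);z=np.array([0,0,-1.]);return np.c_[np.cross(y,z),y,z]
E
python3 - <<'E'
from h import *
T=lambda x,y:((x+.5)/7-.5+235,(y+.5)/7-.5+190)
S=lambda x,y:((x+.5)/5-.5+200,(y+.5)/5-.5+160)
np.set_printoptions(precision=4,suppress=True)
print("tube rim",tri(S(121,258),T(116,427)),onz("top",T(116,427),.07),onz("side",S(121,258),.07))
print("foot", onz("side",S(128,340),0))
print("collar",onz("top",T(444,262),.08))
c=np.array([onz("top",T(*p),.06) for p in[(450,177),(349,250),(470,395),(566,312)]]);print(c,c.mean(0))
for a,b in((0,1),(1,2),(2,3),(3,0)):
  v=c[b]-c[a];print(np.linalg.norm(v),np.arctan2(v[1],v[0]))
print("knob top",onz("top",T(583,150),.086))
# masks: dark pixels etc.
for X in ([.55,0,.06],):print(proj("side",X))
E
```

```text
tube rim (array([0.4431, 0.2412, 0.0674]), np.float64(0.0028010758554995784)) [0.4411 0.2423 0.07  ] [0.4407 0.2388 0.07  ]
foot [0.4384 0.2434 0.    ]
collar [0.4584 0.0367 0.08  ]
[[ 0.5189  0.0098  0.06  ]
 [ 0.4976  0.082   0.06  ]
 [ 0.3839  0.0518  0.06  ]
 [ 0.41   -0.0186  0.06  ]] [0.4526 0.0312 0.06  ]
0.07523765980764464 1.8575555544636095
0.11764326521712073 -2.882210570641947
0.07501040747291074 -1.2161329490520227
0.11256781257538248 0.2545912378006223
knob top [ 0.4908 -0.0643  0.086 ]
[296.2915 197.659 ]
```

Run:
```python
from h import *
np.set_printoptions(precision=4,suppress=True)
print("tin",onz("top",(226,190),.135),"jar",onz("top",(193,206),.194),"tuna",onz("top",(239,298),.04))
P=np.array([.442,.241,.16])
for yw in(.27,.27+np.pi):print(ctrl.ik(P,down(yw)),ctrl.ik([.49,-.064,.06],down(yw)))
q=ctrl.ik(P,down(.27+np.pi)); 
yw=min((.27,.27+np.pi),key=lambda a:abs(ctrl.ik(P,down(a))[5]))
ctrl.command_gripper(1.0)
ctrl.goto(P+[0,0,.05],down(yw));ctrl.move_l(P-[0,0,.03],vel=.15)
print(yw,ctrl.current_q(),ctrl.current_tool_pos(),ctrl.current_t())
ims={n:np.mean([ctrl.read_camera(n).astype(float) for _ in range(4)],0).astype(np.uint8) for n in("side","top")}
for n in ims:cv2.imwrite(f"pics/{n}2.png",ims[n])
a=cv2.resize(ims["side"][150:270,210:370],None,fx=5,fy=5,interpolation=cv2.INTER_CUBIC)
cv2.imwrite("pics/s2c.png",a)
```

```text
tin [0.7065 0.2511 0.135 ] jar [0.6472 0.3868 0.194 ] tuna [0.2899 0.3458 0.04  ]
[21.8023 22.4025 97.8896 -0.     59.7079  6.3325] [-14.3686  30.7562 104.7402  -0.      44.5036 -29.8385]
[  21.8023   22.4025   97.8896   -0.       59.7079 -173.6675] [-14.3686  30.7562 104.7402  -0.      44.5036 150.1615]
0.27 [21.7915 24.8077 99.7483 -0.0005 55.411   6.3313] [0.4424 0.2411 0.1305] 6.2083
```

View pics/s2c.png

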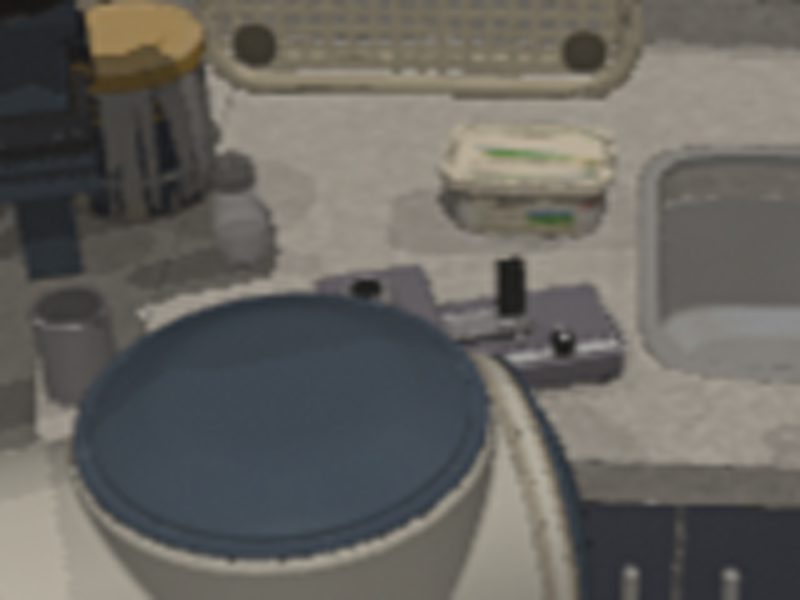

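Run:
```python
import cv2,numpy as np
s=cv2.imread("pics/side2.png");t=cv2.imread("pics/top1.png")
k=14
a=cv2.resize(s[198:228,282:338],(784,420),interpolation=cv2.INTER_NEAREST)
cv2.imwrite("pics/s2d.png",a)
b=cv2.resize(t[198:230,290:340],(800,512),interpolation=cv2.INTER_NEAREST)
cv2.imwrite("pics/t2d.png",b)
```

```text
(no output)
```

View pics/s2d.png

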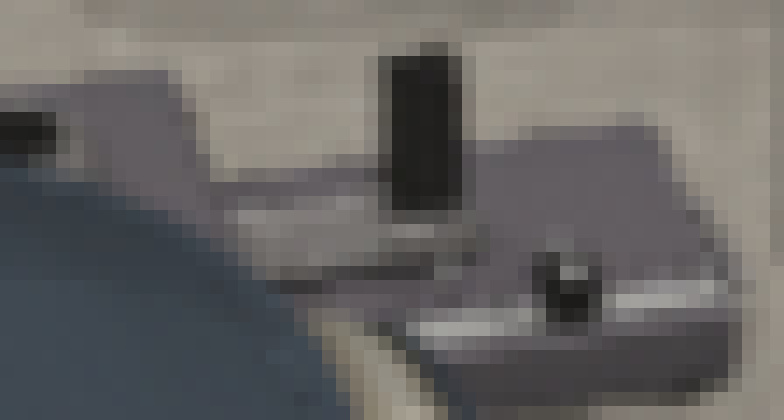

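View pics/t2d.png

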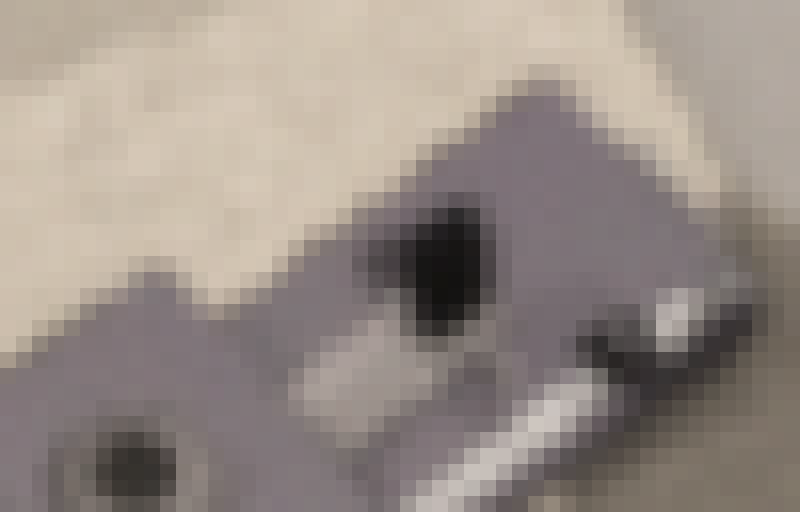

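Run:
```python
from h import *
np.set_printoptions(precision=4,suppress=True)
S=lambda x,y:np.array((x/14-.5+282,y/14-.5+198))
T=lambda x,y:np.array((x/16-.5+290,y/16-.5+198))
S5=lambda x,y:np.array(((x+.5)/5-.5+210,(y+.5)/5-.5+150))
col=(S5(366,288),T(135,465)); kt=(S(424,56),T(455,232)); mr=(S(570,266),T(622,328))
for n,p,z in(("collar",col,.08),("knobtop",kt,.086),("rib",mr,.0455)):
    print(n,tri(*p),onz("side",p[0],z),onz("top",p[1],z))
for yaw in(1.80,1.84,1.88):
    x=np.array([np.cos(yaw),np.sin(yaw)])
    for i,v in((0,"side"),(1,"top")):
        C,K,M=[onz(v,p[i],z)[:2] for p,z in((col,.08),(kt,.086),(mr,.0455))]
        y=np.array([-x[1],x[0]])
        print(yaw,v,"col-knob",(C-K)@x,(C-K)@y,"knob-rib",(K-M)@x,(K-M)@y,"col-rib",(C-M)@x)
# deck back edge yaw in top view at z=.028, from crop corners
A,B=onz("top",T(215,312),.028),onz("top",T(540,80),.028);v=A-B;print("deck edge",np.arctan2(v[1],v[0]),A,B)
A,B=onz("top",T(155,268),.06),onz("top",T(5,360),.06);v=B-A;print("housing back edge",np.arctan2(v[1],v[0]))
```

```text
collar (array([0.4599, 0.0369, 0.0801]), np.float64(0.001425867034965209)) [0.4595 0.0375 0.08  ] [0.4603 0.0362 0.08  ]
knobtop (array([ 0.4839, -0.0614,  0.0904]), np.float64(0.0009657174887414707)) [ 0.4899 -0.0606  0.086 ] [ 0.4863 -0.0628  0.086 ]
rib (array([ 0.4645, -0.0993,  0.0417]), np.float64(0.0025274517999093406)) [ 0.4585 -0.0983  0.0455] [ 0.4632 -0.0997  0.0455]
1.8 side col-knob 0.1023811980591387 0.007327382294588436 knob-rib 0.029646531513003303 -0.03913263354285078 col-rib 0.13202772957214198
1.8 top col-knob 0.10226773610830393 0.00288974882624698 knob-rib 0.03071789754505382 -0.03087423463513248 col-rib 0.13298563365335775
1.84 side col-knob 0.10259232116006162 0.003227365226683642 knob-rib 0.028057929489572794 -0.04028687666608953 col-rib 0.1306502506496344
1.84 top col-knob 0.10230149195892226 -0.0012021813403360645 knob-rib 0.0294586864168379 -0.032077926810940384 col-rib 0.13176017837576015
1.88 side col-knob 0.10263931843232305 -0.0008778149371159572 knob-rib 0.026424440764331373 -0.04137666938073786 col-rib 0.12906375919665442
1.88 top col-knob 0.10217158724556066 -0.005292188273226223 knob-rib 0.02815234767453965 -0.03323030114677686 col-rib 0.1303239349201003
deck edge 1.8477250415982933 [ 0.5191 -0.007   0.028 ] [ 0.5496 -0.1142  0.028 ]
housing back edge 1.7765549284009698
```

Run:
```python
from h import *
np.set_printoptions(precision=4,suppress=True)
R=down(.275)
ctrl.move_l([.4415,.2407,.036],vel=.12,ori=R)
ctrl.command_gripper(0.0)
w=ctrl.current_grip_width();print("w",w*91,ctrl.current_grasp_force())
ctrl.move_l([.4415,.2407,.128],vel=.12)
ctrl.move_l([.4599,.0369,.128],vel=.15)
ctrl.sleep(.2);print(ctrl.current_tool_pos(),ctrl.current_contact_force())
hit=ctrl.move_l([.4599,.0369,.096],vel=.04,contact_N=10)
print(hit,ctrl.current_tool_pos(),ctrl.current_contact_force(),ctrl.current_wrist_torque(),ctrl.current_t())
for n in("side","top"):cv2.imwrite(f"pics/{n}3.png",ctrl.read_camera(n))
```

```text
w 51.919755113233805 30.000453824177384
[0.4598 0.0373 0.128 ] [ 0.6486  0.1561 -1.2245]
True [0.4595 0.0369 0.0961] [-1.4487  0.5297  9.0409] [ 0.0137  0.0368 -0.0129] 11.6333
```

Run:
```python
from h import *
p=ctrl.current_tool_pos()
ctrl.move_l(p-[0,0,.004],vel=.03,contact_N=15);print(ctrl.current_tool_pos(),ctrl.current_contact_force())
ctrl.command_gripper(1.0)
ctrl.move_l(np.array([p[0],p[1],.165]),vel=.15)
ctrl.sleep(.3)
yaw=1.85
K=np.array([.487,-.0615,.165])
ctrl.move_l(K,vel=.15,ori=down(yaw-np.pi/2))
print(ctrl.current_tool_pos(),ctrl.current_t())
s=ctrl.read_camera("side");t=ctrl.read_camera("top")
a=cv2.resize(s[170:230,260:350],(720,480),interpolation=cv2.INTER_CUBIC)
cv2.imwrite("pics/s4.png",a);cv2.imwrite("pics/side4.png",s);cv2.imwrite("pics/top4.png",t)
```

```text
[0.45955443 0.03673038 0.09306668] [-1.22885743 -0.55107994  4.48228622]
[ 0.4866105  -0.06094652  0.16490263] 14.4583
```

View pics/s4.png

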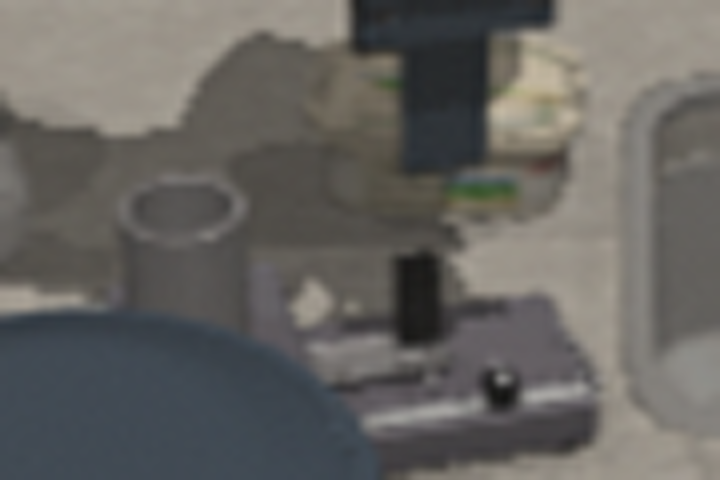

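Run:
```python
from h import *
np.set_printoptions(precision=4,suppress=True)
c=np.array(((183+.5)/8-.5+260,(210+.5)/8-.5+170))
for z in(.12,.13,.135,.14):print(z,onz("side",c,z))
print(c,proj("side",[.4597,.0369,.13]),proj("side",[.4597,.0369,.135]),proj("top",[.4597,.0369,.13]))
t=cv2.imread("pics/top4.png");u,v=proj("top",[.4597,.0369,.13]).astype(int)
cv2.imwrite("pics/t4.png",cv2.resize(t[v-25:v+25,u-30:u+45],(750,500),interpolation=cv2.INTER_CUBIC));print(u,v)
```

```text
0.12 [0.47   0.0379 0.12  ]
0.13 [0.455  0.0355 0.13  ]
0.135 [0.4475 0.0343 0.135 ]
0.14 [0.44   0.0331 0.14  ]
[282.4375 195.8125] [282.1912 195.0276] [282.1112 193.7825] [297.1073 221.0179]
297 221
```

View pics/t4.png

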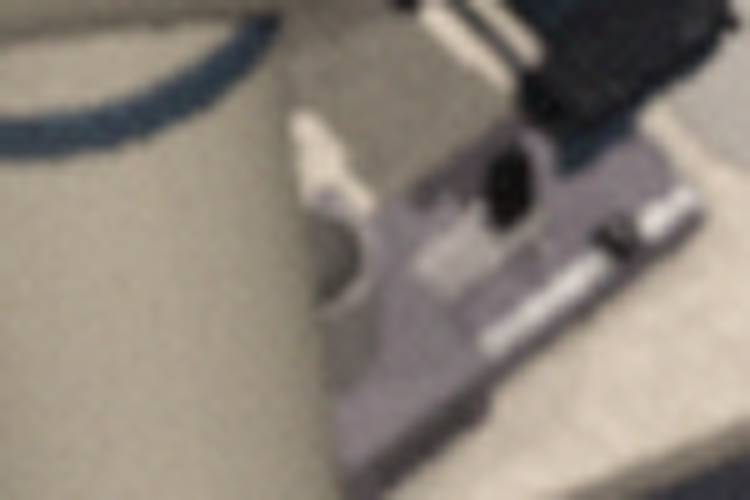

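Run:
```python
from h import *
np.set_printoptions(precision=4,suppress=True)
yaw=1.85;R=down(yaw-np.pi/2);d=-np.array([np.cos(yaw),np.sin(yaw),0])
K=np.array([.488,-.0612,.057])
print(ctrl.move_l(K,vel=.1,ori=R,contact_N=12))
ctrl.command_gripper(0.0)
p0=ctrl.current_tool_pos();print("w",ctrl.current_grip_width()*91,ctrl.current_grasp_force(),p0,ctrl.current_contact_force())
ctrl.move_l(K+.029*d,vel=.03)
ctrl.sleep(.3)
p=ctrl.current_tool_pos();print((p-p0)@d,p,ctrl.current_contact_force()@d,ctrl.current_grasp_force(),ctrl.current_t())
s=np.mean([ctrl.read_camera("side").astype(float) for _ in range(4)],0).astype(np.uint8)
cv2.imwrite("pics/s5.png",cv2.resize(s[190:230,290:340],(800,640)[0:1]+(600,),interpolation=cv2.INTER_CUBIC));cv2.imwrite("pics/side5.png",s)
```

```text
False
w 13.537001819246079 30.0022155046463 [ 0.4894 -0.0611  0.0571] [ 8.6465  5.095  -7.3749]
0.0288792911515755 [ 0.4977 -0.0888  0.0571] -4.876462900348139 30.003126561641693 18.3667
```

View pics/s5.png

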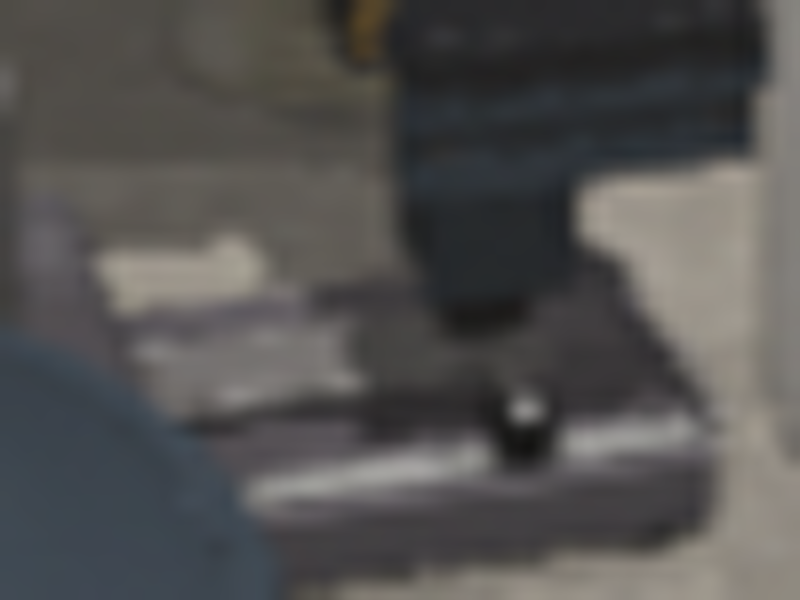

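Run:
```python
from h import *
yaw=1.85;x=np.array([np.cos(yaw),np.sin(yaw),0]);d=-x;y=np.array([-x[1],x[0],0])
C=np.array([.4599,.0369,0])
for pull in(.026,.029,.032):
    K=C+d*(.102+pull);print(pull,"knob",proj("side",K+[0,0,.048]),"rib if aligned",proj("side",K+y*.036+[0,0,.0455]),proj("top",K+y*.036+[0,0,.0455]))
print("shut",proj("side",C+d*.102+[0,0,.062]))
```

```text
0.026 knob [319.14465311 209.66827468] rib if aligned [321.58274306 216.13148891] [327.8399455  218.82903525]
0.029 knob [319.96482744 209.55424519] rib if aligned [322.41941907 216.01208611] [328.39151662 218.42234397]
0.032 knob [320.78427518 209.44031671] rib if aligned [323.25533796 215.89279135] [328.94246252 218.01611368]
shut [311.97482887 207.43486973]
```

```bash
python3 -c "
from bench import ctrl
print(ctrl.current_grasp_force(),ctrl.sign_off())"
```

```text
the job is handed in; nothing more can be done
30.00310868024826 None
```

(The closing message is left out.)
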